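# Close the gap between the cutting pad and the gluing slab

## Task

On the shoe gluing table the white plastic cutting pad has slipped away from the marble slab. Push the pad back into the corner, flat on the table, so that its long side lies flush along the slab with no gap and its far end lies flush along the metal fence; hold it pressed against the slab for about a second with a gentle, steady 7 N or so between the two (not under 5, not over 10; sliding the pad takes a little more on top), and do not shift the slab, which is loose too. Leave the slab, what stands on it and the other things as they are.

Things in the scene. Friction and masses are not known exactly. Their poses are not given: they have to be found in the camera images.
- fence: aluminium straightedge bar screwed to the table, 440 mm long (along its y), 20 mm wide (x), 20 mm high; origin at the centre of its underside; its near face, towards the robot, is the plane x = -10 mm in its frame. A thin sheet of brown paper lies on the table under the work
- slab: loose grey-white marble slab 130 (x) x 170 (y) x 30 mm high, about 2 kg, resting on the table with its far side along the fence; origin at the centre of its underside, axes parallel to the fence's; the side that the pad must meet is the plane y = -85 mm in its frame. With what stands on it, it begins to slide at some 10 to 18 N
- pad: loose white plastic cutting pad 130 (x) x 110 (y) x 30 mm high, about 0.5 kg (it takes some 1.5 to 5 N to slide it), lying flat to the right of the slab (its -y side) and nearer than the fence, turned a little; origin at the centre of its underside; its +y side (130 mm long) goes to the slab, its +x end (110 mm) to the fence
- pad_far_in (a point): the pad's corner that belongs in the angle between fence and slab, at half height: (65, 55, 15) mm in the pad's frame
- pad_near_in (a point): the other end of the pad's side that meets the slab: (-65, 55, 15) mm in the pad's frame
- pad_far_out (a point): the other end of the pad's end that meets the fence: (65, -55, 15) mm in the pad's frame
- glue_pot: square white plastic glue pot, 70 x 70 mm, 89 mm tall with its grey cap, standing on the slab's outer half (a bystander); origin at the centre of its underside
- crepe: small brown crepe rubber block 60 x 30 x 18 mm lying on the slab (a bystander); origin at the centre of its underside
- squeeze_bottle: blue squeeze bottle with a pointed nozzle, diameter 60 mm, 150 mm tall, standing behind the fence (a bystander); origin at the centre of its underside
- tin: plain steel tin, diameter 74 mm, 100 mm tall, standing behind the fence (a bystander); origin at the centre of its underside
- brush: glue brush 170 mm long lying in front of the slab, on the robot's side (a bystander); origin under its middle, x along it
- last: wooden shoe last, 230 mm long, 60 mm wide, 101 mm tall, lying sole down well to the right of the pad (a bystander); origin at the centre of its underside, x towards the toe
- sole: black rubber shoe sole with a heel, 230 mm long, 84 mm wide, 23 mm tall, lying to the left of the slab (a bystander); origin at the centre of its underside, x towards the toe

How it is judged:
By the outcome, as a careful person would: the job done as asked, in the order asked, and still so for the second after the job is handed in, with the robot touching nothing.
It also fails if it takes over 72 s, if anything falls off the work surface, if the arm or the gripper's body presses on something with over 40 N, if the wrist force passes 120 N, or if a joint passes its speed limit or range.

## Robot

A 7-joint arm with a two-finger parallel gripper is mounted at the origin on the work surface. World frame = base frame: x ahead of the robot, y to its left, z up, the work surface at z = 0. Lengths are in mm, angles in rad, forces in N, time in s.
With the tool pointing down it reaches from about 375 to 925 mm from the base axis. Payload 3.1 kg.
Tool frame: the origin (TCP) lies at the very end of the fingers, on their centre line; the grasp point (between the pads) lies 19 mm behind it; z points along the fingers, y is the line along which they close (so a half turn about z gives the same grasp; the last joint's range is limited). The gripper opens to 85 mm and grips with 20 to 120 N. Pads are 22 mm wide; open, the fingers measure 114 mm over their backs; the gripper's body (76 mm by 85 mm) begins 54 mm behind the grasp point. The pads swing forward as they close: fully open they stand 13 mm farther back than shut.
Start: joints at [-1.386, 0.383, 0.044, 1.598, -0.018, 1.161, -0.05], TCP at [181.357, 624.19, 231.269] pointing down, gripper open.
Joint ranges: [-2.61, 2.61], [-0.41, 2.15], [-1.48, 1.57], [0, 2.5], [-1.57, 4.71], [0.05, 1.97], [-2.85, 2.85]. Speed limits (rad/s): [2.79, 2.79, 3.14, 3.14, 3.14, 3.14, 3.14].

## Interface

Orientations are given as [roll, pitch, yaw] about the fixed x, y, z axes, in that order (R = Rz(yaw) Ry(pitch) Rx(roll)).
In Python, from station import ctrl gives the robot as it stands.
- The arm moves only by the shell command python3 -m crank 'ROWS' [FORCE]. ROWS is JSON, a list of rows, each a list of 7 numbers: the turn, a rotation vector about the tool's x, y, z as a fraction of full scale, then the shift along the tool's x, y, z as a fraction of full scale, then the closure, from -1 (fully open) to 1 (shut). A call has 1 to 5 rows; each row shifts and turns the commanded pose from where the row before left it, along the tool's axes as they then stand; what a row does not reach is not made up. Full scale, the value 1, is 200 mm for a shift and 0.5 rad for a turn. A row lasts 1/10 s, in which the tool goes at most 50 mm and 8.59 degrees, less where a joint would pass 70% of its speed; a pose out of reach is approached as far as the arm can. A call with a number of a shift or a turn outside -1 to 1 is refused whole. A call with a gripper value outside its range is refused whole. The fingers move at their own pace and stop on an object; FORCE is the grip in N (left out, the last holds). Time passes only in rows, so rows that do not move let the fingers close. It gives the time, the measured TCP pose, the force, the opening and the grip force at its end, in the units of the state.
- ctrl.observe(): the state, without advancing time (a new reading comes with each control period).
- ctrl.camera(name): name is "scene" or "top"; returns a dict with "img" (400x640x3 uint8, blue, green, red), "depth" (400x640 float32, mm along the optical axis (not along the pixel's ray), 0 where there is no reading), "mtx" (3x3 intrinsics, pixels), "R" (3x3) and "t" (3): a world point X has camera coordinates R X + t. Camera axes: x right, y down, z forward; pixel columns grow to the right and rows downward; lengths in mm; the calibration is good to about 2 mm. A picture is of the moment at which its call begins.
- ctrl.close_job(): hands the job in; it is judged then, once.
The state is a dict: "clock": time; "joint_positions": joint angles; "dq": joint speeds; "effort": joint torques, N m; "eef_pos": TCP position; "ee_rot": TCP orientation; "wrist_force": force on the tool from outside, world axes, zero at the start; "moment": the same for the moment, N m; "grip_width": finger opening in mm; "finger_force": force on a finger pad.
Only numpy, scipy, OpenCV 4.12 (cv2) and the standard library are available. Lean on these libraries where they do the work, as an engineer would, in place of code of your own. Each camera call takes 0.05 s, during which the arm holds its last target. There are 200 camera calls.

## Working session

There is one attempt and no reset: what is moved stays moved. The work goes in short steps, Python scripts to look and compute and a shell command to move; the robot and the scene stay as the last step left them, time stands still between calls to the robot, and variables do not carry over. Pictures are saved under pics/ and viewed, at most 10 in all, crops included, and the job is handed in when it is done.

```bash
ls; mkdir -p pics
python3 - <<'E'
from station import ctrl
import cv2,numpy as np
for n in("scene","top"):
    c=ctrl.camera(n);cv2.imwrite(f"pics/{n}0.png",c["img"]);np.savez(f"pics/{n}0.npz",**c)
    print(n,c["mtx"].tolist(),np.round(-c["R"].T@c["t"],1),np.round(c["R"],3).tolist())
print(ctrl.observe())
E
```

```text
pics
scene [[485.8164108160698, 0.0, 320.6245045823018], [0.0, 485.8164108160698, 204.12513879953138], [0.0, 0.0, 1.0]] [1206.4  633.4 1005.1] [[-0.734, 0.679, -0.011], [0.509, 0.54, -0.67], [-0.449, -0.498, -0.742]]
top [[449.8399057334826, 0.0, 314.3198480478444], [0.0, 449.8399057334826, 191.39633090306063], [0.0, 0.0, 1.0]] [ 439.7   -3.  1090.1] [[-0.002, -1.0, -0.002], [-0.979, 0.003, -0.202], [0.202, 0.001, -0.979]]
{'clock': 0.1, 'joint_positions': array([-1.3858068 ,  0.38375399,  0.04381862,  1.59940362, -0.01790641,
        1.1612122 , -0.04991975]), 'dq': array([ 0.00171017, -0.00067163,  0.00111565, -0.00331485,  0.00011902,
        0.00187089,  0.00191892]), 'effort': array([ 2.51234014e-03, -4.34727716e+01,  1.02929927e+00, -2.50455880e+01,
        1.09387189e-02,  5.37260566e-03,  8.83985876e-06]), 'eef_pos': array([181.12355414, 623.36856463, 230.0181839 ]), 'ee_rot': array([-3.13921020e+00,  1.12261354e-04,  2.85887774e+00]), 'wrist_force': array([-0.68412923, -0.2208214 ,  0.4294824 ]), 'moment': array([-0.01056898,  0.03552943,  0.02072695]), 'finger_force': 0.0, 'grip_width': 85.26230767927488}
```

View pics/top0.png

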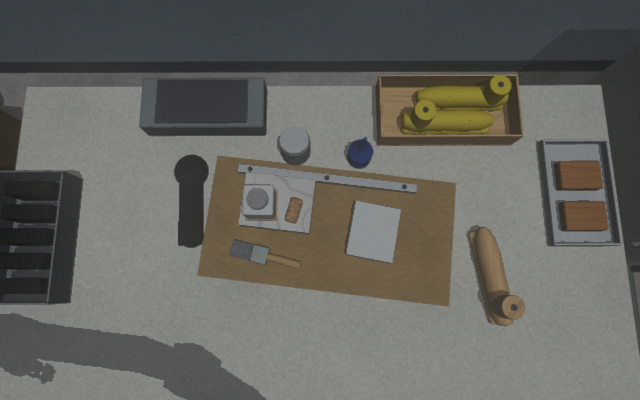

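View pics/scene0.png

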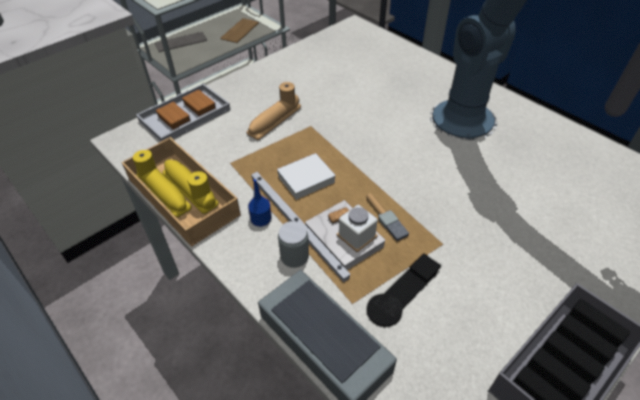

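The top view shows the fence from (238,168) to (416,188), the slab around (278,204), the pad around (374,232), and the glue pot at (258,200). I'll enlarge that region.

Run:
```python
import cv2
im=cv2.imread("pics/top0.png")[150:275,225:425]
cv2.imwrite("pics/crop0.png",cv2.resize(im,None,fx=4,fy=4,interpolation=cv2.INTER_CUBIC))
```

```text
(no output)
```

View pics/crop0.png

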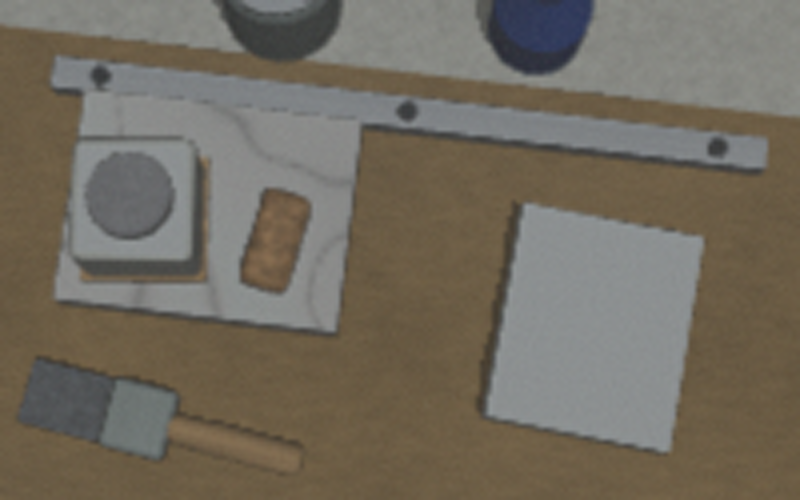

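The crop shows these outlines at the top edges:
- **Slab:** (85,93), (361,124), (337,332), (56,298).
- **Pad:** (521,203), (704,237), (670,452), (486,415).
- **Fence:** from (55,57) and (53,87) to (767,137) and (765,168).

```bash
cat > h.py <<'E'
import numpy as np
def world(c,uv,z):
    d=c["R"].T@np.linalg.inv(c["mtx"])@np.array([uv[0],uv[1],1.]); o=-c["R"].T@c["t"]
    return o+d*(z-o[2])/d[2]
def rect(P,a,b):  # P: far-left(+x+y), far-right(+x-y), near-right, near-left ; fit centre,yaw for size a(x) b(y)
    Q=np.array([[a,b],[a,-b],[-a,-b],[-a,b]])/2; m=P.mean(0); A=P-m
    th=np.arctan2((Q[:,0]*A[:,1]-Q[:,1]*A[:,0]).sum(),(Q*A).sum())
    R=np.array([[np.cos(th),-np.sin(th)],[np.sin(th),np.cos(th)]])
    return m,th,np.abs(P-(m+Q@R.T)).max()
E
python3 - <<'E'
import numpy as np
from h import *
c=dict(np.load("pics/top0.npz"))
f=lambda L,z:np.array([world(c,((u+.5)/4-.5+225,(v+.5)/4-.5+150),z)[:2] for u,v in L])
for n,L,z,a,b in[("slab",[(85,93),(361,124),(337,332),(56,298)],30,130,170),("pad",[(521,203),(704,237),(670,452),(486,415)],30,130,110),("fence",[(55,57),(767,137),(765,168),(53,87)],20,20,440)]:
    P=f(L,z);m,th,e=rect(P,a,b);print(n,P.round(1).tolist(),m.round(1),th.round(4),e.round(1),[np.linalg.norm(P[i]-P[i-1]).round(1) for i in range(4)])
for u,v in[(350,230),(375,250),(270,170),(365,205)]:
    d=c["depth"][v,u];print(c["R"].T@(np.linalg.inv(c["mtx"])@[u,v,1]*d-c["t"]))
E
```

```text
slab [[705.2, 164.4], [685.5, -3.0], [559.5, 11.5], [580.1, 178.1]] [632.6  87.7] -0.117 2.2 [np.float64(125.9), np.float64(168.6), np.float64(126.8), np.float64(167.9)]
pad [[636.7, -98.7], [615.7, -207.5], [489.0, -182.5], [510.6, -75.7]] [ 563.  -141.1] -0.1908 1.0 [np.float64(128.1), np.float64(110.7), np.float64(129.2), np.float64(109.0)]
fence [[730.6, 185.1], [679.0, -250.3], [659.7, -248.2], [711.6, 185.7]] [695.2 -31.9] -0.1183 2.0 [np.float64(19.0), np.float64(438.5), np.float64(19.4), np.float64(437.0)]
[565.82763511 -86.00050184  26.95607571]
[ 518.17867346 -143.2210126    31.81090136]
[715.17225024 107.1443045   18.71100967]
[ 625.15760279 -122.59722714   31.09242107]
```

Measured sizes agree with those given. The fence yaw is -0.118, the pad is at (563,-141) with yaw -0.191, and its target is about (616,-51). The plan is to push +x with two spread fingertips, then +y. First I'll travel to a point above the pad's near side.

```bash
cat >> h.py <<'E'
def plan(o,goal,yaw):
    "turn rz and shift (tool axes after the turn) in full-scale units to reach goal"
    y0=o["ee_rot"][2]; d=(yaw-y0+np.pi)%(2*np.pi)-np.pi
    w=np.array(goal)-o["eef_pos"]; c,s=np.cos(yaw),np.sin(yaw)
    return dict(rz=round(-d/.5,3),shift=(np.array([c*w[0]+s*w[1],s*w[0]-c*w[1],-w[2]])/200).round(4).tolist())
E
python3 -m crank '[[0,0,-0.184,0,0,0,-0.5],[0,0,0,-0.18,-0.148,0,-0.5],[0,0,0,-0.18,-0.148,0,-0.5],[0,0,0,-0.18,-0.148,0,-0.5],[0,0,0,-0.18,-0.148,0,-0.5]]' 40
python3 -m crank '[[0,0,0,-0.18,-0.148,0,-0.5],[0,0,0,-0.18,-0.148,0,-0.5],[0,0,0,-0.18,-0.148,0,-0.5],[0,0,0,-0.18,-0.148,0,-0.5],[0,0,0,-0.18,-0.148,0,-0.5]]'
python3 - <<'E'
from station import ctrl
from h import *
print(plan(ctrl.observe(),[473.7,-123.8,120],np.pi-.191))
E
```

```text
clock: 0.6
eef_pos: [301.0, 478.7, 230.6]
ee_rot: [-3.141, -0.0, 2.951]
wrist_force: [0.9, 0.8, -0.2]
grip_width: 64.0
finger_force: 0.0
clock: 1.1
eef_pos: [449.5, 299.3, 230.9]
ee_rot: [-3.141, -0.001, 2.951]
wrist_force: [0.7, 1.5, 0.8]
grip_width: 63.6
finger_force: 0.0
{'rz': np.float64(0.001), 'shift': [-0.5202, -2.0541, 0.5546]}
```

```bash
python3 -m crank '[[0,0,0,-0.058,-0.228,0,-0.5],[0,0,0,-0.058,-0.228,0,-0.5],[0,0,0,-0.058,-0.228,0,-0.5],[0,0,0,-0.058,-0.228,0,-0.5],[0,0,0,-0.058,-0.228,0,-0.5]]'
python3 -m crank '[[0,0,0,-0.058,-0.228,0,-0.5],[0,0,0,-0.058,-0.228,0.1,-0.5],[0,0,0,-0.058,-0.228,0.1,-0.5],[0,0,0,-0.058,-0.228,0.1,-0.5],[0,0,0,0,0,0.2,-0.5]]'
python3 -m crank '[[0,0,0,0,0,0.1,-0.5],[0,0,0,0,0,0.1,-0.5],[0,0,0,0,0,0.1,-0.5],[0,0,0,0,0,0,-0.5],[0,0,0,0,0,0,-0.5]]'
python3 - <<'E'
from station import ctrl
from h import *
import cv2
c=ctrl.camera("top");cv2.imwrite("pics/top1.png",cv2.resize(c["img"][150:300,280:440],None,fx=4,fy=4,interpolation=cv2.INTER_CUBIC));np.savez("pics/top1.npz",**c)
print(plan(ctrl.observe(),[473.7,-123.8,5],np.pi-.191))
E
```

```text
clock: 1.6
eef_pos: [462.1, 64.3, 230.9]
ee_rot: [3.142, -0.0, 2.951]
wrist_force: [-0.2, -0.9, 1.3]
grip_width: 64.2
finger_force: 0.0
clock: 2.1
eef_pos: [475.7, -127.0, 134.8]
ee_rot: [-3.139, 0.009, 2.94]
wrist_force: [0.2, 1.2, 0.5]
grip_width: 64.4
finger_force: 0.0
clock: 2.6
eef_pos: [473.0, -118.5, 72.4]
ee_rot: [-3.141, -0.001, 2.951]
wrist_force: [0.9, -0.4, 0.1]
grip_width: 64.1
finger_force: 0.0
{'rz': np.float64(0.0), 'shift': [-0.004, -0.0256, 0.3408]}
```

View pics/top1.png

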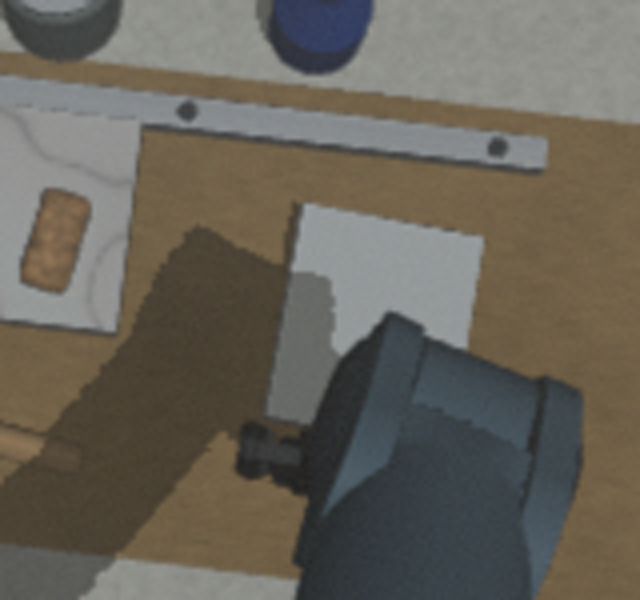

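The arm covers part of the pad. One finger shows at crop (250,450), clear of the pad's near side. Next I lower and approach.

```bash
python3 -m crank '[[0,0,0,0,-0.025,0.1,-0.5],[0,0,0,0,0,0.1,-0.5],[0,0,0,0,0,0.1,-0.5],[0,0,0,0,0,0.03,-0.5],[0,0,0,0,0,0,-0.5]]'
python3 -m crank '[[0,0,0,0,0,0,-0.5],[0,0,0,-0.02,0,0,-0.5],[0,0,0,-0.02,0,0,-0.5],[0,0,0,0,0,0,-0.5]]'
python3 -m crank '[[0,0,0,-0.01,0,0,-0.5],[0,0,0,-0.01,0,0,-0.5]]'
python3 -m crank '[[0,0,0,-0.01,0,0,-0.5],[0,0,0,-0.01,0,0,-0.5]]'
python3 -m crank '[[0,0,0,-0.01,0,0,-0.5],[0,0,0,-0.01,0,0,-0.5]]'
```

```text
clock: 3.15
eef_pos: [472.7, -123.3, 6.9]
ee_rot: [3.142, -0.0, 2.951]
wrist_force: [-0.8, 0.1, -0.1]
grip_width: 64.2
finger_force: 0.0
clock: 3.55
eef_pos: [482.2, -125.1, 7.4]
ee_rot: [3.142, 0.003, 2.951]
wrist_force: [0.2, 0.5, -0.2]
grip_width: 64.1
finger_force: 0.0
clock: 3.75
eef_pos: [484.4, -125.7, 6.6]
ee_rot: [3.142, -0.0, 2.951]
wrist_force: [-1.0, -0.1, 0.3]
grip_width: 64.2
finger_force: 0.0
clock: 3.95
eef_pos: [488.3, -126.4, 6.5]
ee_rot: [-3.142, -0.0, 2.951]
wrist_force: [-0.2, 0.0, -0.5]
grip_width: 64.0
finger_force: 0.0
clock: 4.15
eef_pos: [489.5, -126.8, 6.0]
ee_rot: [3.141, -0.006, 2.95]
wrist_force: [-7.0, 1.4, 5.7]
grip_width: 63.8
finger_force: 3.4
```

```bash
python3 -m crank '[[0,0,-0.01,-0.01,0,0,-0.5],[0,0,-0.01,-0.01,0,0,-0.5],[0,0,-0.01,-0.01,0,0,-0.5]]'
python3 -m crank '[[0,0,-0.02,-0.01,0,0,-0.5],[0,0,-0.02,-0.01,0,0,-0.5],[0,0,-0.02,-0.01,0,0,-0.5]]'
python3 -m crank '[[0,0,-0.02,-0.01,0,0,-0.5],[0,0,-0.02,-0.01,0,0,-0.5],[0,0,-0.016,-0.01,0,0,-0.5]]'
```

```text
clock: 4.45
eef_pos: [492.6, -128.4, 5.6]
ee_rot: [3.141, -0.011, 2.964]
wrist_force: [-8.4, -0.2, 6.5]
grip_width: 64.2
finger_force: 4.0
clock: 4.75
eef_pos: [500.0, -130.0, 5.6]
ee_rot: [-3.141, -0.007, 2.994]
wrist_force: [-4.5, -0.9, 1.5]
grip_width: 64.1
finger_force: 2.1
clock: 5.05
eef_pos: [509.5, -130.0, 6.2]
ee_rot: [-3.142, -0.001, 3.024]
wrist_force: [-2.7, 0.5, -1.3]
grip_width: 64.0
finger_force: 1.3
```

```bash
python3 -m crank '[[0,0,0,-0.01,0,0,-0.5],[0,0,0,-0.01,0,0,-0.5],[0,0,0,-0.01,0,0,-0.5],[0,0,0,-0.01,0,0,-0.5]]'
python3 -m crank '[[0,0,0,-0.01,0,0,-0.5],[0,0,0,-0.01,0,0,-0.5],[0,0,0,-0.01,0,0,-0.5]]'
python3 -m crank '[[0,0,0,-0.006,0,0,-0.5],[0,0,0,-0.006,0,0,-0.5]]'
python3 -m crank '[[0,0,0,-0.006,0,0,-0.5],[0,0,0,-0.006,0,0,-0.5]]'
```

```text
clock: 5.45
eef_pos: [518.1, -130.5, 6.5]
ee_rot: [3.141, -0.0, 3.025]
wrist_force: [-2.3, 0.0, -1.8]
grip_width: 63.9
finger_force: 1.3
clock: 5.75
eef_pos: [524.1, -131.6, 6.6]
ee_rot: [3.142, 0.0, 3.024]
wrist_force: [-3.2, -0.5, -1.4]
grip_width: 64.2
finger_force: 1.3
clock: 5.95
eef_pos: [525.9, -131.9, 6.6]
ee_rot: [3.141, -0.001, 3.024]
wrist_force: [-4.2, 0.2, 0.8]
grip_width: 64.0
finger_force: 2.2
clock: 6.15
eef_pos: [528.2, -132.4, 6.6]
ee_rot: [3.141, -0.001, 3.024]
wrist_force: [-3.3, 0.8, -0.1]
grip_width: 63.9
finger_force: 2.0
```

```bash
python3 -m crank '[[0,0,0,-0.005,0,0,-0.5],[0,0,0,0,0,0,-0.5]]'
python3 -m crank '[[0,0,0,-0.005,0,0,-0.5],[0,0,0,0,0,0,-0.5]]'
python3 -m crank '[[0,0,0,-0.005,0,0,-0.5],[0,0,0,0,0,0,-0.5]]'
```

```text
clock: 6.35
eef_pos: [530.2, -132.6, 6.7]
ee_rot: [-3.141, 0.001, 3.024]
wrist_force: [-2.4, 0.1, -0.9]
grip_width: 64.1
finger_force: 1.3
clock: 6.55
eef_pos: [530.2, -132.6, 6.6]
ee_rot: [3.142, -0.001, 3.024]
wrist_force: [-5.3, 0.4, 1.6]
grip_width: 63.7
finger_force: 2.4
clock: 6.75
eef_pos: [530.9, -132.7, 6.7]
ee_rot: [3.141, -0.001, 3.024]
wrist_force: [-5.5, 1.0, 0.8]
grip_width: 64.4
finger_force: 2.4
```

```bash
python3 -m crank '[[0,0,0,-0.005,0,0,-0.5],[0,0,0,0,0,0,-0.5]]'
python3 -m crank '[[0,0,0,-0.005,0,0,-0.5],[0,0,0,0,0,0,-0.5]]'
python3 - <<'E'
from station import ctrl
print(ctrl.observe()["moment"])
E
```

```text
clock: 6.95
eef_pos: [532.1, -132.8, 6.6]
ee_rot: [3.141, -0.001, 3.024]
wrist_force: [-4.9, 0.7, -0.3]
grip_width: 64.4
finger_force: 2.6
clock: 7.15
eef_pos: [532.1, -132.8, 6.6]
ee_rot: [3.141, -0.003, 3.023]
wrist_force: [-7.5, 0.8, 5.3]
grip_width: 63.9
finger_force: 3.6
[ 0.07890986  1.39872322 -0.02397016]
```

```bash
python3 -m crank '[[0,0,0,-0.005,0,0,-0.5],[0,0,0,0,0,0,-0.5]]'
python3 -m crank '[[0,0,0,-0.005,0,0,-0.5],[0,0,0,0,0,0,-0.5]]'
python3 - <<'E'
from station import ctrl
print(ctrl.observe()["moment"])
E
```

```text
clock: 7.35
eef_pos: [532.1, -132.8, 6.6]
ee_rot: [3.14, -0.005, 3.023]
wrist_force: [-9.0, 2.1, 6.0]
grip_width: 63.6
finger_force: 4.5
clock: 7.55
eef_pos: [532.1, -132.8, 6.5]
ee_rot: [3.14, -0.007, 3.023]
wrist_force: [-10.1, 1.8, 8.8]
grip_width: 63.7
finger_force: 5.3
[ 3.43428607e-01  2.05474434e+00 -1.09498538e-03]
```

The pad end is seated: the position stays at 532.1 while the force rises, and the yaw moment is about 0. Next I back off, raise and rotate to push from the -y side.

```bash
python3 -m crank '[[0,0,0,0.05,0,0,-0.5],[0,0,0,0.15,0,0,-0.5],[0,0,0,0,0,-0.25,-0.5],[0,0,0,0,0,-0.25,-0.5],[0,0,0.3,0,0,0,-0.5]]'
python3 -m crank '[[0,0,0.3,0,0,0,-0.5],[0,0,0.3,0,0,0,-0.5],[0,0,0.3,0,0,0,-0.5],[0,0,0.3,0,0,0,-0.5],[0,0,0.3,0,0,0,-0.5]]'
python3 -m crank '[[0,0,0.3,0,0,0,-0.5],[0,0,0.3,0,0,0,-0.5],[0,0,0.3,0,0,0,-0.5],[0,0,0.3,0,0,0,-0.5],[0,0,0.14,0,0,0,-0.5]]'
python3 - <<'E'
from station import ctrl
from h import *
print(plan(ctrl.observe(),[595.5,-225.7,100],1.4528))
E
```

```text
clock: 8.05
eef_pos: [504.5, -130.4, 114.4]
ee_rot: [3.137, 0.021, 2.869]
wrist_force: [0.8, 0.0, -0.8]
grip_width: 64.2
finger_force: 0.0
clock: 8.55
eef_pos: [499.0, -128.7, 107.9]
ee_rot: [3.136, 0.005, 2.118]
wrist_force: [0.2, 0.5, -0.9]
grip_width: 64.0
finger_force: 0.0
clock: 9.05
eef_pos: [498.9, -128.7, 107.8]
ee_rot: [3.135, 0.001, 1.45]
wrist_force: [-0.4, -0.1, -0.1]
grip_width: 64.3
finger_force: 0.0
{'rz': np.float64(-0.005), 'shift': [-0.4247, 0.5365, 0.0388]}
```

```bash
python3 -m crank '[[0,0,0,-0.142,0.179,0,-0.5],[0,0,0,-0.142,0.179,0,-0.5],[0,0,0,-0.142,0.179,0,-0.5],[0,0,0,0,0,0,-0.5],[0,0,0,0,0,0,-0.5]]'
python3 - <<'E'
from station import ctrl
from h import *
import cv2
c=ctrl.camera("top");cv2.imwrite("pics/top2.png",cv2.resize(c["img"][140:280,240:440],None,fx=4,fy=4,interpolation=cv2.INTER_CUBIC));np.savez("pics/top2.npz",**c)
print(plan(ctrl.observe(),[595.5,-225.7,6.5],1.4528))
E
```

```text
clock: 9.55
eef_pos: [594.7, -227.4, 107.4]
ee_rot: [3.137, 0.002, 1.453]
wrist_force: [1.1, 0.3, 0.5]
grip_width: 64.3
finger_force: 0.0
{'rz': np.float64(0.002), 'shift': [0.0015, 0.0091, 0.5022]}
```

View pics/top2.png

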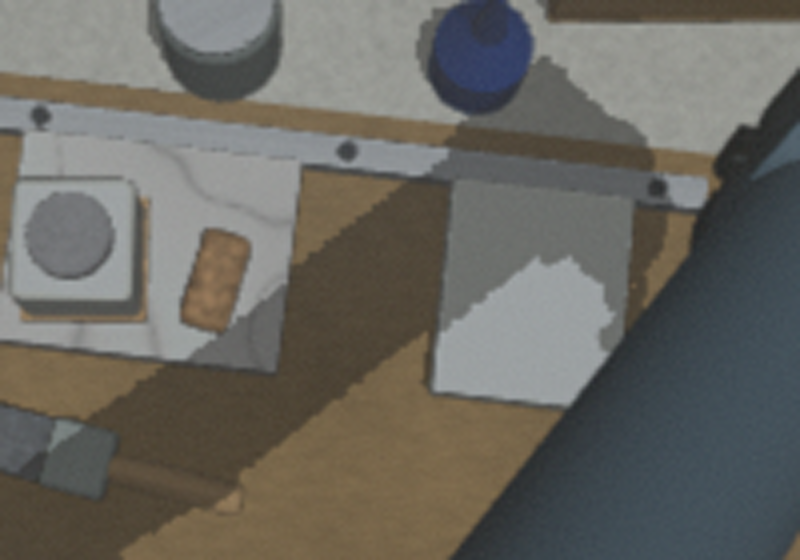

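The pad's end now lies along the fence, with corners at (453,178) and (634,200). It is about 90 mm from the slab's side, (300,163) to (276,372), as computed. Now I lower behind its right side and approach.

```bash
python3 -m crank '[[0,0,0,0,0.009,0.15,-0.5],[0,0,0,0,0,0.15,-0.5],[0,0,0,0,0,0.15,-0.5],[0,0,0,0,0,0.05,-0.5],[0,0,0,0,0,0,-0.5]]'
python3 -m crank '[[0,0,0,0.02,0,0,-0.5],[0,0,0,0.02,0,0,-0.5],[0,0,0,0.02,0,0,-0.5],[0,0,0,0.02,0,0,-0.5]]'
python3 -m crank '[[0,0,0,0.01,0,0,-0.5],[0,0,0,0.01,0,0,-0.5],[0,0,0,0.01,0,0,-0.5]]'
python3 -m crank '[[0,0,0,0.01,0,0,-0.5],[0,0,0,0.01,0,0,-0.5],[0,0,0,0.01,0,0,-0.5]]'
```

```text
clock: 10.1
eef_pos: [593.0, -223.7, 5.2]
ee_rot: [-3.139, -0.001, 1.455]
wrist_force: [-0.4, 1.0, -0.2]
grip_width: 63.8
finger_force: 0.0
clock: 10.5
eef_pos: [597.2, -209.4, 7.7]
ee_rot: [3.14, -0.0, 1.454]
wrist_force: [-0.3, -0.4, 0.6]
grip_width: 63.8
finger_force: 0.0
clock: 10.8
eef_pos: [597.0, -206.5, 7.2]
ee_rot: [3.14, 0.004, 1.452]
wrist_force: [0.6, -5.2, 0.2]
grip_width: 64.0
finger_force: 2.1
clock: 11.1
eef_pos: [597.5, -200.1, 7.2]
ee_rot: [3.141, 0.003, 1.452]
wrist_force: [-0.9, -4.3, 2.1]
grip_width: 64.3
finger_force: 2.7
```

```bash
python3 -m crank '[[0,0,0,0.015,0,0,-0.5],[0,0,0,0.015,0,0,-0.5],[0,0,0,0.015,0,0,-0.5],[0,0,0,0.015,0,0,-0.5],[0,0,0,0.015,0,0,-0.5]]'
python3 -m crank '[[0,0,0,0.015,0,0,-0.5],[0,0,0,0.015,0,0,-0.5],[0,0,0,0.015,0,0,-0.5],[0,0,0,0.015,0,0,-0.5],[0,0,0,0.015,0,0,-0.5]]'
python3 -m crank '[[0,0,0,0.015,0,0,-0.5],[0,0,0,0.015,0,0,-0.5],[0,0,0,0.015,0,0,-0.5],[0,0,0,0.015,0,0,-0.5],[0,0,0,0.015,0,0,-0.5]]'
python3 -m crank '[[0,0,0,0.015,0,0,-0.5],[0,0,0,0.015,0,0,-0.5],[0,0,0,0.015,0,0,-0.5],[0,0,0,0.015,0,0,-0.5],[0,0,0,0.015,0,0,-0.5]]'
python3 - <<'E'
from station import ctrl
from h import *
o=ctrl.observe();e=o["eef_pos"];print(.993*e[0]-.1177*e[1],.1177*e[0]+.993*e[1],o["moment"])
E
```

```text
clock: 11.6
eef_pos: [599.2, -185.1, 7.2]
ee_rot: [3.141, 0.003, 1.452]
wrist_force: [-0.1, -4.8, 2.0]
grip_width: 64.2
finger_force: 2.6
clock: 12.1
eef_pos: [601.0, -170.3, 7.2]
ee_rot: [3.141, 0.003, 1.452]
wrist_force: [0.2, -4.6, 1.8]
grip_width: 64.1
finger_force: 2.7
clock: 12.6
eef_pos: [602.6, -155.4, 7.2]
ee_rot: [3.141, 0.003, 1.452]
wrist_force: [0.4, -4.8, 2.8]
grip_width: 64.0
finger_force: 2.7
clock: 13.1
eef_pos: [604.4, -140.6, 7.2]
ee_rot: [3.141, 0.003, 1.452]
wrist_force: [-0.4, -5.8, 2.5]
grip_width: 64.0
finger_force: 2.7
616.7327705726907 -68.47597412130902 [-1.08422981  0.04841538 -0.03844542]
```

```bash
python3 -m crank '[[0,0,0,0.015,0,0,-0.5],[0,0,0,0.015,0,0,-0.5],[0,0,0,0.015,0,0,-0.5],[0,0,0,0.01,0,0,-0.5],[0,0,0,0.01,0,0,-0.5]]'
python3 -m crank '[[0,0,0,0.01,0,0,-0.5],[0,0,0,0.005,0,0,-0.5],[0,0,0,0,0,0,-0.5]]'
python3 -m crank '[[0,0,0,-0.03,0,0,-0.5],[0,0,0,-0.15,0,0,-0.5],[0,0,0,0,0,-0.2,-0.5],[0,0,0,0,0,-0.2,-0.5],[0,0,0,0,0,-0.1,-0.5]]'
python3 - <<'E'
from station import ctrl
from h import *
import cv2
c=ctrl.camera("top");cv2.imwrite("pics/top3.png",cv2.resize(c["img"][150:260,270:400],None,fx=5,fy=5,interpolation=cv2.INTER_CUBIC));np.savez("pics/top3.npz",**c)
print(ctrl.observe()["eef_pos"])
E
```

```text
clock: 13.6
eef_pos: [605.9, -127.7, 7.2]
ee_rot: [3.141, 0.003, 1.452]
wrist_force: [-0.6, -5.9, 2.6]
grip_width: 64.1
finger_force: 2.8
clock: 13.9
eef_pos: [606.2, -124.5, 7.2]
ee_rot: [3.141, 0.002, 1.453]
wrist_force: [-0.6, -5.2, 2.3]
grip_width: 64.0
finger_force: 2.6
clock: 14.4
eef_pos: [603.5, -157.2, 109.1]
ee_rot: [3.14, -0.003, 1.454]
wrist_force: [0.1, -0.1, 0.8]
grip_width: 64.1
finger_force: 0.0
[ 605.35825047 -157.56792295  111.71646976]
```

View pics/top3.png

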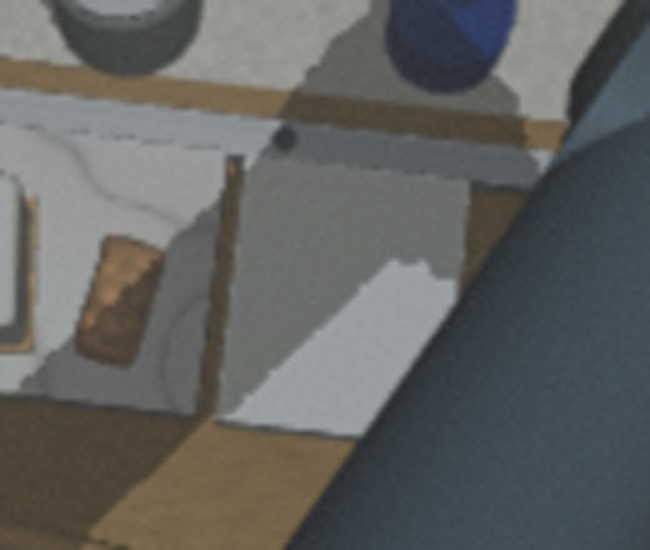

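The pad is parallel to the slab with a gap of about 8 mm: pad edge (244,160)-(214,420), slab edge (225,155)-(198,415). I'll re-seat it against the fence from the near side before the final press.

```bash
python3 -m crank '[[0,0,-0.3,0,0,0,-0.5],[0,0,-0.3,0,0,0,-0.5],[0,0,-0.3,0,0,0,-0.5],[0,0,-0.3,0,0,0,-0.5],[0,0,-0.3,0,0,0,-0.5]]' >/dev/null
python3 -m crank '[[0,0,-0.3,0,0,0,-0.5],[0,0,-0.3,0,0,0,-0.5],[0,0,-0.3,0,0,0,-0.5],[0,0,-0.3,0,0,0,-0.5],[0,0,-0.3,0,0,0,-0.5]]' >/dev/null
python3 -m crank '[[0,0,-0.14,0,0,0,-0.5],[0,0,0,0,0,0,-0.5]]'
python3 - <<'E'
from station import ctrl
from h import *
print(plan(ctrl.observe(),[517,-47.5,7],np.pi-.118))
E
```

```text
clock: 15.65
eef_pos: [601.6, -156.1, 105.7]
ee_rot: [3.139, -0.003, 3.025]
wrist_force: [-0.4, -0.1, -0.7]
grip_width: 64.0
finger_force: 0.0
{'rz': np.float64(0.003), 'shift': [0.4838, 0.4895, 0.4934]}
```

```bash
python3 -m crank '[[0,0,0,0.161,0.163,0,-0.5],[0,0,0,0.161,0.163,0,-0.5],[0,0,0,0.161,0.163,0,-0.5],[0,0,0,0,0,0,-0.5],[0,0,0,0,0,0.15,-0.5]]'
python3 -m crank '[[0,0,0,0,0,0.15,-0.5],[0,0,0,0,0,0.15,-0.5],[0,0,0,0,0,0.043,-0.5],[0,0,0,0,0,0,-0.5]]'
python3 -m crank '[[0,0,0,-0.03,0,0,-0.5],[0,0,0,-0.03,0,0,-0.5],[0,0,0,-0.03,0,0,-0.5],[0,0,0,-0.01,0,0,-0.5],[0,0,0,0,0,0,-0.5]]'
python3 -m crank '[[0,0,0,-0.01,0,0,-0.5],[0,0,0,-0.01,0,0,-0.5],[0,0,0,0,0,0,-0.5]]'
python3 -m crank '[[0,0,0,-0.01,0,0,-0.5],[0,0,0,0,0,0,-0.5]]'
```

```text
clock: 16.15
eef_pos: [520.6, -46.7, 79.2]
ee_rot: [3.138, 0.007, 3.027]
wrist_force: [1.1, 0.1, 0.4]
grip_width: 63.7
finger_force: 0.0
clock: 16.55
eef_pos: [516.3, -49.4, 6.6]
ee_rot: [-3.141, -0.004, 3.023]
wrist_force: [0.2, 0.6, 0.5]
grip_width: 63.9
finger_force: 0.0
clock: 17.05
eef_pos: [538.9, -52.2, 8.7]
ee_rot: [3.141, 0.002, 3.024]
wrist_force: [0.1, -0.8, 0.3]
grip_width: 64.0
finger_force: 0.0
clock: 17.35
eef_pos: [540.9, -52.5, 7.8]
ee_rot: [3.142, -0.002, 3.024]
wrist_force: [-1.7, 0.8, 1.3]
grip_width: 64.5
finger_force: 0.7
clock: 17.55
eef_pos: [540.9, -52.5, 7.4]
ee_rot: [3.141, -0.006, 3.024]
wrist_force: [-4.5, 1.8, 4.9]
grip_width: 63.7
finger_force: 2.6
```

```bash
python3 -m crank '[[0,0,0,-0.01,0,0,-0.5],[0,0,0,0,0,0,-0.5]]'
python3 -m crank '[[0,0,0,-0.01,0,0,-0.5],[0,0,0,0,0,0,-0.5]]'
python3 - <<'E'
from station import ctrl
print(ctrl.observe()["moment"])
E
```

```text
clock: 17.75
eef_pos: [541.3, -52.7, 7.1]
ee_rot: [3.141, -0.009, 3.024]
wrist_force: [-8.0, 1.9, 6.1]
grip_width: 64.3
finger_force: 3.6
clock: 17.95
eef_pos: [541.8, -52.7, 6.8]
ee_rot: [3.141, -0.012, 3.024]
wrist_force: [-10.2, 0.6, 7.5]
grip_width: 64.0
finger_force: 4.8
[0.26245413 1.79962954 0.00829779]
```

```bash
python3 -m crank '[[0,0,0,-0.01,0,0,-0.5],[0,0,0,0,0,0,-0.5]]'
python3 -m crank '[[0,0,0,0.05,0,0,-0.5],[0,0,0,0.15,0,0,-0.5],[0,0,0,0,0,-0.25,-0.5],[0,0,0,0,0,-0.25,-0.5],[0,0,0.3,0,0,0,-0.5]]' >/dev/null
python3 -m crank '[[0,0,0.3,0,0,0,-0.5],[0,0,0.3,0,0,0,-0.5],[0,0,0.3,0,0,0,-0.5],[0,0,0.3,0,0,0,-0.5],[0,0,0.3,0,0,0,-0.5]]' >/dev/null
python3 -m crank '[[0,0,0.3,0,0,0,-0.5],[0,0,0.3,0,0,0,-0.5],[0,0,0.3,0,0,0,-0.5],[0,0,0.3,0,0,0,-0.5],[0,0,0.14,0,0,0,-0.5]]'
python3 - <<'E'
from station import ctrl
from h import *
# pad centre ex 620, ey 13.7; tool 66+18 behind
ex,ey=620,13.7-84
print(plan(ctrl.observe(),[.993*ex+.1177*ey,-.1177*ex+.993*ey,7],1.4528))
E
```

```text
clock: 18.15
eef_pos: [541.7, -52.7, 6.5]
ee_rot: [3.14, -0.017, 3.024]
wrist_force: [-12.3, 2.0, 10.1]
grip_width: 64.1
finger_force: 6.3
clock: 19.65
eef_pos: [510.8, -48.8, 108.2]
ee_rot: [3.139, 0.0, 1.45]
wrist_force: [-0.0, -0.1, 0.7]
grip_width: 64.3
finger_force: 0.0
{'rz': np.float64(-0.006), 'shift': [-0.4096, 0.535, 0.5061]}
```

```bash
python3 -m crank '[[0,0,0,-0.205,0.08,0,-0.5],[0,0,0,-0.205,0.08,0,-0.5],[0,0,0,0,0.188,0,-0.5],[0,0,0,0,0.187,0,-0.5],[0,0,0,0,0,0,-0.5]]'
python3 -m crank '[[0,0,0,0,0,0.15,-0.5],[0,0,0,0,0,0.15,-0.5],[0,0,0,0,0,0.15,-0.5],[0,0,0,0,0,0.056,-0.5],[0,0,0,0,0,0,-0.5]]'
python3 -m crank '[[0,0,0,0.02,0,0,-0.5],[0,0,0,0.02,0,0,-0.5],[0,0,0,0.02,0,0,-0.5],[0,0,0,0.01,0,0,-0.5],[0,0,0,0,0,0,-0.5]]'
python3 - <<'E'
from station import ctrl
o=ctrl.observe();e=o["eef_pos"];print(.993*e[0]-.1177*e[1],.1177*e[0]+.993*e[1],o["moment"])
E
```

```text
clock: 20.15
eef_pos: [612.8, -143.0, 108.7]
ee_rot: [3.134, 0.002, 1.456]
wrist_force: [-0.4, 0.6, 0.6]
grip_width: 64.3
finger_force: 0.0
clock: 20.65
eef_pos: [604.8, -142.1, 5.0]
ee_rot: [-3.138, 0.0, 1.454]
wrist_force: [-0.3, 0.6, 0.2]
grip_width: 64.2
finger_force: 0.0
clock: 21.15
eef_pos: [608.9, -127.9, 7.4]
ee_rot: [3.141, -0.001, 1.455]
wrist_force: [-0.8, 0.3, -0.6]
grip_width: 64.1
finger_force: 0.0
619.6960326106029 -55.31202682605084 [-0.01708771  0.01419628 -0.01513432]
```

```bash
python3 -m crank '[[0,0,0.004,0.01,0,0,-0.5],[0,0,0,0.01,0,0,-0.5],[0,0,0,0.01,0.001,0,-0.5],[0,0,0,0.01,0.001,0,-0.5]]'
python3 -m crank '[[0,0,0,0.005,0.001,0,-0.5],[0,0,0,0.005,0.001,0,-0.5]]'
python3 -m crank '[[0,0,0,0.005,0.001,0,-0.5],[0,0,0,0.005,0.001,0,-0.5]]'
python3 - <<'E'
from station import ctrl
o=ctrl.observe();e=o["eef_pos"];print(.993*e[0]-.1177*e[1],.1177*e[0]+.993*e[1],o["moment"])
E
```

```text
clock: 21.55
eef_pos: [608.8, -123.6, 6.9]
ee_rot: [-3.141, 0.003, 1.45]
wrist_force: [-1.3, -4.3, 0.8]
grip_width: 64.0
finger_force: 2.3
clock: 21.75
eef_pos: [609.0, -122.1, 6.9]
ee_rot: [-3.141, 0.004, 1.449]
wrist_force: [-2.4, -6.4, 2.0]
grip_width: 64.0
finger_force: 2.9
clock: 21.95
eef_pos: [609.1, -120.8, 6.8]
ee_rot: [-3.14, 0.004, 1.449]
wrist_force: [-3.2, -7.3, 2.3]
grip_width: 64.3
finger_force: 3.2
619.0685085211828 -48.22565325527495 [-1.18926108  0.49579032  0.02622539]
```

```bash
python3 -m crank '[[0,0,-0.006,0.005,-0.003,0,-0.5],[0,0,0,0.005,-0.002,0,-0.5]]'
python3 -m crank '[[0,0,0,0.005,0,0,-0.5],[0,0,0,0,0,0,-0.5]]'
python3 - <<'E'
from station import ctrl
o=ctrl.observe();e=o["eef_pos"];print(.993*e[0]-.1177*e[1],.1177*e[0]+.993*e[1],o["moment"])
E
```

```text
clock: 22.15
eef_pos: [609.7, -116.8, 6.9]
ee_rot: [3.141, 0.002, 1.453]
wrist_force: [0.4, -3.8, 0.5]
grip_width: 64.1
finger_force: 1.9
clock: 22.35
eef_pos: [609.7, -116.4, 6.9]
ee_rot: [3.141, 0.003, 1.453]
wrist_force: [-0.5, -6.4, -0.3]
grip_width: 64.0
finger_force: 3.1
619.0985358457554 -43.820992496690096 [-1.24205329  0.23003951 -0.08431193]
```

```bash
python3 -m crank '[[0,0,0,0.005,0,0,-0.5],[0,0,0,0,0,0,-0.5]]'
python3 - <<'E'
from station import ctrl
o=ctrl.observe();e=o["eef_pos"];print(.993*e[0]-.1177*e[1],.1177*e[0]+.993*e[1],o["moment"])
E
```

```text
clock: 22.55
eef_pos: [609.6, -116.3, 6.9]
ee_rot: [3.141, 0.004, 1.452]
wrist_force: [-0.4, -7.3, -0.4]
grip_width: 64.1
finger_force: 3.6
618.9858128393424 -43.77795378081741 [-1.45343707  0.38628644 -0.1456501 ]
```

```bash
python3 -m crank '[[0,0,0,0.005,0,0,-0.5],[0,0,0,0.004,0,0,-0.5],[0,0,0,0,0,0,-0.5]]'
python3 - <<'E'
from station import ctrl
o=ctrl.observe();e=o["eef_pos"];print(.993*e[0]-.1177*e[1],.1177*e[0]+.993*e[1],o["moment"],o["ee_rot"])
E
```

```text
clock: 22.85
eef_pos: [609.3, -116.2, 6.9]
ee_rot: [3.141, 0.006, 1.451]
wrist_force: [-1.5, -8.1, -1.0]
grip_width: 64.2
finger_force: 4.5
618.7587607592037 -43.68146279832921 [-1.76422925  0.4015433  -0.19214837] [3.14114945 0.00603965 1.45067151]
```

```bash
python3 -m crank '[[0,0,0.012,0.005,0,0,-0.5],[0,0,0,0.004,0,0,-0.5],[0,0,0,0,0,0,-0.5]]'
python3 - <<'E'
from station import ctrl
o=ctrl.observe();e=o["eef_pos"];print(.993*e[0]-.1177*e[1],.1177*e[0]+.993*e[1],o["moment"],o["ee_rot"])
E
```

```text
clock: 23.15
eef_pos: [609.3, -116.2, 7.0]
ee_rot: [3.141, 0.009, 1.447]
wrist_force: [-2.4, -10.8, -0.5]
grip_width: 64.4
finger_force: 5.6
618.6984405164567 -43.69762893317208 [-2.27265625  0.37402353  0.34265842] [3.14092258 0.00910804 1.44703021]
```

```bash
python3 -m crank '[[0,0,-0.007,0.001,0,0,-0.5],[0,0,0,0,0,0,-0.5],[0,0,0,0,0,0,-0.5]]'
python3 -m crank '[[0,0,0,0,0,0,-0.5],[0,0,0,0,0,0,-0.5],[0,0,0,0,0,0,-0.5]]'
python3 - <<'E'
from station import ctrl
o=ctrl.observe();e=o["eef_pos"];print(.993*e[0]-.1177*e[1],.1177*e[0]+.993*e[1],o["moment"],o["ee_rot"])
E
```

```text
clock: 23.45
eef_pos: [609.3, -116.2, 7.0]
ee_rot: [3.141, 0.009, 1.449]
wrist_force: [-2.0, -11.8, -0.8]
grip_width: 64.3
finger_force: 5.6
clock: 23.75
eef_pos: [609.3, -116.2, 7.0]
ee_rot: [3.141, 0.009, 1.449]
wrist_force: [-2.1, -11.4, -1.5]
grip_width: 64.3
finger_force: 5.6
618.6941357749694 -43.691927563437474 [-2.26485374  0.33634865  0.12736184] [3.14079341 0.00884186 1.44872409]
```

```bash
python3 -m crank '[[0,0,0,0,0,0,-0.5],[0,0,0,0,0,0,-0.5],[0,0,0,0,0,0,-0.5],[0,0,0,0,0,0,-0.5],[0,0,0,0,0,0,-0.5]]'
python3 -m crank '[[0,0,0,0,0,0,-0.5],[0,0,0,0,0,0,-0.5],[0,0,0,0,0,0,-0.5],[0,0,0,0,0,0,-0.5]]'
python3 -m crank '[[0,0,0,-0.015,0,0,-0.5],[0,0,0,-0.015,0,0,-0.5],[0,0,0,-0.1,0,0,-0.5],[0,0,0,-0.1,0,0,-0.5],[0,0,0,0,0,-0.25,-0.5]]'
python3 -m crank '[[0,0,0,0,0,-0.25,-0.5],[0,0,0,-0.2,0,-0.15,-0.5],[0,0,0,-0.25,-0.1,0,-0.5],[0,0,0,-0.25,-0.1,0,-0.5],[0,0,0,0,0,0,-0.5]]'
python3 - <<'E'
from station import ctrl
from h import *
import cv2
c=ctrl.camera("top");cv2.imwrite("pics/top4.png",cv2.resize(c["img"][150:260,225:375],None,fx=5,fy=5,interpolation=cv2.INTER_CUBIC));np.savez("pics/top4.npz",**c)
E
```

```text
clock: 24.25
eef_pos: [609.3, -116.2, 7.0]
ee_rot: [3.141, 0.009, 1.449]
wrist_force: [-2.1, -10.5, -1.1]
grip_width: 63.8
finger_force: 5.6
clock: 24.65
eef_pos: [609.3, -116.2, 7.0]
ee_rot: [3.141, 0.009, 1.449]
wrist_force: [-1.5, -11.2, -1.8]
grip_width: 63.7
finger_force: 5.6
clock: 25.15
eef_pos: [598.8, -153.9, 50.1]
ee_rot: [-3.126, -0.001, 1.45]
wrist_force: [-0.3, 0.6, 0.4]
grip_width: 64.3
finger_force: 0.0
clock: 25.65
eef_pos: [547.8, -290.3, 138.5]
ee_rot: [3.141, 0.003, 1.44]
wrist_force: [-0.4, -0.9, -0.4]
grip_width: 64.1
finger_force: 0.0
```

View pics/top4.png

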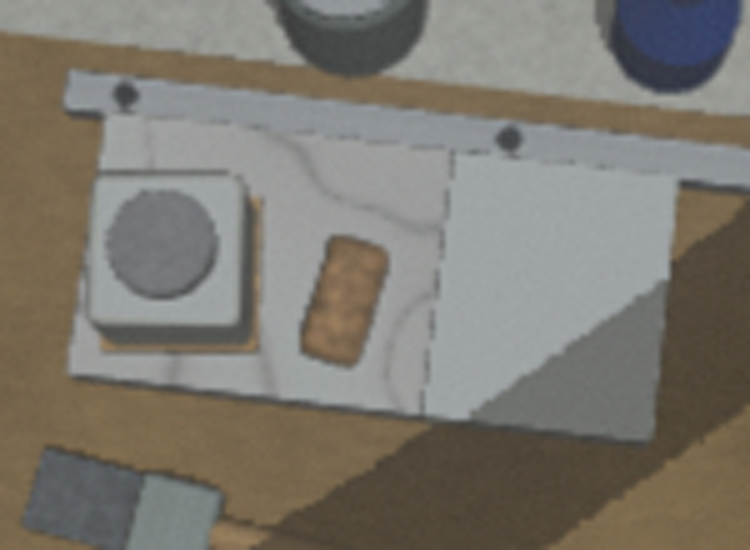

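The pad sits flush in the corner. The seam from (452,152) to (424,415) is only a thin edge line, the near edges line up, and the slab's corners are where they were. Handing in.

```bash
python3 -c "
from station import ctrl
print(ctrl.close_job())"
```

```text
the job is handed in; nothing more can be done
None
```

The pad is flush against slab and fence in the final picture, after a 1.5 s hold at an estimated 7 N (wrist about 11 N less about 4 N sliding friction); the slab shows no shift in the images, and the job is handed in.

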